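Press the label holder home behind the paint rack's lip

ROBOT

A 6-joint arm with a two-finger parallel gripper is mounted at the origin on the work surface. World frame = base frame: x ahead of the robot, y to its left, z up, the work surface at z = 0. Lengths are in mm, angles in rad, forces in N, time in s.
With the tool pointing down it reaches from about 375 to 925 mm from the base axis. Payload 5.7 kg.
Tool frame: the origin (TCP) lies on the centre line of the jaws, within the pads' length; the fingertips stand 17 mm ahead of it and the grasp point (between the pads) lies 2 mm behind it; z points along the fingers, y is the line along which they close (so a half turn about z gives the same grasp; the last joint's range is limited). The gripper opens to 88 mm and grips with 3 to 60 N. Pads are 20 mm wide; open, the fingers measure 115 mm over their backs; the gripper's body (75 mm by 178 mm) begins 61 mm behind the grasp point.
Start: joints at [1.213, 0.359, 1.51, -0, 1.272, -0.115], TCP at [144.248, 582.372, 239.623] pointing down, gripper open.
Joint ranges: [-2.97, 2.97], [-1.01, 2.36], [0.21, 2.38], [-0.96, 4.11], [0.2, 2.71], [-2.98, 2.98]. Speed limits (rad/s): [2.39, 2.39, 3.14, 3.14, 3.14, 3.14].

INTERFACE

Orientations are given as a unit quaternion [x, y, z, w].
In Python, from cell import env, cams gives the robot as it stands. The module is installed in compiled form; this text tells all that it offers. Calls block until the motion is done:
- env.move_pose(position, orientation): joint-space move of the TCP to a pose.
- env.move_straight(position, rot=None, vel=150): straight line of the TCP; rot=None keeps the orientation; vel is the mean speed in mm/s.
- env.move_joints(angles): joint-space move.
- env.gripper_open() and env.grab(grasp_force=None): open the fingers fully, or close them until they stop; grasp_force is the grip in N (None keeps the last).
- env.wait(seconds).
- env.inverse_kinematics(position, orientation): joint angles nearest the present ones, or None.
- env.get_obs(): the state.
- cams.snapshot(name): name is "scene" or "top"; returns the picture (400x640x3 uint8, red, green, blue); there is no depth.
- cams.calibration(name): a dict with "intrinsics" (3x3 intrinsics, pixels), "view" (4x4, takes a point from world to camera coordinates). Camera axes: x right, y up, looking along -z (the intrinsics and any distortion apply to the point x, -y, -z); pixel columns grow to the right and rows downward; lengths in mm; the calibration is good to about 2 mm. A picture is of the moment at which its call begins. calibration takes no time and is no camera call.
A pose or a line that the arm cannot do raises env.IKError and nothing moves.
- env.job_done(): hands the job in; it is judged then, once.
The state is a dict: "time_s": time; "qpos": joint angles; "joint_velocities": joint speeds; "joint_torque": joint torques, N m; "tcp_pos": TCP position; "tool_rot": TCP orientation; "wrist_force": force on the tool from outside, world axes, zero at the start; "moment": the same for the moment, N m; "grip_width": finger opening in mm; "grasp_force": force on a finger pad.
Only numpy, scipy, OpenCV 4.12 (cv2) and the standard library are available. Lean on these libraries where they do the work, as an engineer would, in place of code of your own. Each camera call takes 0.05 s, during which the arm holds its last target. There are 200 camera calls.

TASK

Take the label holder out of its wooden stand and push it upright down behind the aluminium lip on the front of the paint rack, in the bay where the tall dropper bottle stands, until its sprung bar is fully down. Finish while still holding it pressed home there (it springs back up if you let go). Do not hammer it against the rack, and leave the paint containers, the mug and the solvent can standing where they are.

Things in the scene. Friction and masses are not known exactly. Their poses are not given: they have to be found in the camera images.
- label_holder: Grey plastic label holder, the same on both faces and under a half turn: a plate 6 thick (own x) x 60 wide (own y) x 58 high, and on top of it a thicker grip head 12 thick (x) x 40 wide (y), from 56 to 80 above the underside; whole height 80, about 45 g. Origin: centre of its underside; z up. It starts upright in the stand's slot, its origin 15 above the bench, free to lean by up to about 0.1 rad.
- stand: Fixed brown wooden block 70 (x) x 100 (y) x 40 high with one slot along its y, 8.6 wide, 64 long, 25 deep, open upward, in which the label holder waits. Origin: centre of its underside on the bench; yaw varies.
- rack: Fixed low plywood paint rack 280 long (own y), front on its -x side (to the robot); yaw varies. Origin: centre of underside, on the bench. Deck top 45 high, from x = -40 to +85, three bays centred at y = +90, 0, -90 with 18 high fences between, back board to 75 high. Along the front edge, centred at x = -44.5, an upright channel behind an aluminium lip (x = -53 to -49), cut into one slot per bay.
- slot_left (a point): Middle of the label slot of the left (rack's +y) bay, 10 above the bench: where a holder's underside centre comes when fully home. Axes as the rack's. Slot 9 wide (x), 80 long (y), open upward; front wall: lip 34 high, then flared outward to 43; back wall: deck edge, chamfered outward from 37 to 45 high, so the mouth is about 20 wide. Cross walls 34 high.
- bay_left (a point): Point on the deck top (45 above the bench) in the left (rack's +y) bay, where its container stands, 84.5 straight behind the slot of that bay (own +x). Axes as the rack's.
- bar_left (a joint): Black sprung bar, 76 long, on the floor of the slot of the left (rack's +y) bay; the value is how far it is pressed down: 0 at rest (its top 16 above the bench), 0.006 m at its solid stop (label holder fully home). It pushes back with about 2 N at the start and 8 N at the stop, so a holder that is let go rises again.
- slot_mid (a point): Middle of the label slot of the middle bay, 10 above the bench: where a holder's underside centre comes when fully home. Axes as the rack's. Slot 9 wide (x), 80 long (y), open upward; front wall: lip 34 high, then flared outward to 43; back wall: deck edge, chamfered outward from 37 to 45 high, so the mouth is about 20 wide. Cross walls 34 high.
- bay_mid (a point): Point on the deck top (45 above the bench) in the middle bay, where its container stands, 84.5 straight behind the slot of that bay (own +x). Axes as the rack's.
- bar_mid (a joint): Black sprung bar, 76 long, on the floor of the slot of the middle bay; the value is how far it is pressed down: 0 at rest (its top 16 above the bench), 0.006 m at its solid stop (label holder fully home). It pushes back with about 2 N at the start and 8 N at the stop, so a holder that is let go rises again.
- slot_right (a point): Middle of the label slot of the right (rack's -y) bay, 10 above the bench: where a holder's underside centre comes when fully home. Axes as the rack's. Slot 9 wide (x), 80 long (y), open upward; front wall: lip 34 high, then flared outward to 43; back wall: deck edge, chamfered outward from 37 to 45 high, so the mouth is about 20 wide. Cross walls 34 high.
- bay_right (a point): Point on the deck top (45 above the bench) in the right (rack's -y) bay, where its container stands, 84.5 straight behind the slot of that bay (own +x). Axes as the rack's.
- bar_right (a joint): Black sprung bar, 76 long, on the floor of the slot of the right (rack's -y) bay; the value is how far it is pressed down: 0 at rest (its top 16 above the bench), 0.006 m at its solid stop (label holder fully home). It pushes back with about 2 N at the start and 8 N at the stop, so a holder that is let go rises again.
- dropper: Dropper bottle: slender white plastic bottle, 32 diameter, with a black pointed nozzle, 78 high, the tallest and thinnest container in the rack. Stands in any of the three bays. Origin: centre of its underside.
- jar: Squat round white paint jar with a broad black lid, 51 diameter, 37 high, in another bay. Origin: centre of its underside.
- tin: Square white paint tub, 42 x 42 x 42 with a small round black cap, 51 high, in another bay. Origin: centre of its underside.
- mug: White mug, 72 diameter, 85 high, with brushes standing in it up to 155, on the bench. Bystander. Origin: centre of its underside.
- solvent_can: Squat aluminium solvent can with a white cap, 64 diameter, 110 high, on the bench. Bystander. Origin: centre of its underside.
Not all that is in view belongs to the job. Several things have the shape of the stand; the one meant has the colours described above.

How it is judged (in metres and radians):
On the way:
1. the label holder has been lifted out of the stand (height (world z) of label_holder above 0.041 m and contact force between label_holder and stand below 0.05 N), for 0.1 s.
At the end, for the whole second after the job is handed in: In the dropper bottle's bay the holder presses the bar down over 4.5 of its 6 mm: underside centre within 13 mm of the slot's centre and under 3 mm above home, upright within 0.12 rad, parallel to the lip within 0.1 rad, at rest, the fingers still on it (over 1 N) (((horizontal distance between bay_left and dropper below 0.03 m and horizontal distance between label_holder and slot_left below 0.013 m and z of label_holder in the frame of slot_left below 0.003 m and value of joint bar_left above 0.0045 m) or (horizontal distance between bay_mid and dropper below 0.03 m and horizontal distance between label_holder and slot_mid below 0.013 m and z of label_holder in the frame of slot_mid below 0.003 m and value of joint bar_mid above 0.0045 m) or (horizontal distance between bay_right and dropper below 0.03 m and horizontal distance between label_holder and slot_right below 0.013 m and z of label_holder in the frame of slot_right below 0.003 m and value of joint bar_right above 0.0045 m)) and angle between label_holder's own z axis and vertical below 0.12 rad and angle between the x axis of label_holder and the x axis of rack, either way round below 0.1 rad and contact force between the fingers and label_holder above 1 N and linear speed of label_holder below 0.02 m/s); the arm keeps its last pose, push and grip.
It fails at once if the label holder was rammed against the rack (over 60 N) (contact force between label_holder and rack above 60 N).
It fails at once if a container, the mug or the solvent can was shifted by over 20 mm or tipped (distance of any of dropper, jar, tin, mug, solvent_can from where it was at the start of the episode above 0.02 m or angle between any of dropper, jar, tin, mug, solvent_can's own z axis and vertical above 0.35 rad).
It also fails if it takes over 38 s, if anything falls off the work surface, if the arm or the gripper's body presses on something with over 40 N, if the wrist force passes 120 N, or if a joint passes its speed limit or range.

## Working session

There is one attempt and no reset: what is moved stays moved. The work goes in short steps, each a Python script; the robot and the scene stay as the last script left them, time stands still between calls to the robot, and variables do not carry over. Pictures are saved under pics/ and viewed, at most 10 in all, crops included, and the job is handed in when it is done.

```bash
mkdir -p pics
python3 - <<'E'
from cell import env,cams
import cv2,numpy as np
for n in("scene","top"):
    im=cams.snapshot(n); np.save(f"pics/{n}.npy",im)
    cv2.imwrite(f"pics/{n}0.png",im[:,:,::-1])
    c=cams.calibration(n); print(n,{k:np.round(v,3).tolist() if not isinstance(v,str) else v for k,v in c.items()})
print(env.get_obs())
E
```

```text
scene {'intrinsics': [[365.54, 0.0, 313.031], [0.0, 365.54, 203.349], [0.0, 0.0, 1.0]], 'view': [[0.836, 0.548, -0.008, -494.231], [-0.449, 0.693, 0.564, 148.916], [0.315, -0.468, 0.826, -1051.798], [0.0, 0.0, 0.0, 1.0]]}
top {'intrinsics': [[397.749, 0.0, 320.083], [0.0, 397.749, 199.065], [0.0, 0.0, 1.0]], 'view': [[-0.023, -1.0, 0.006, 68.757], [0.999, -0.023, 0.048, -499.704], [-0.048, 0.007, 0.999, -1005.958], [0.0, 0.0, 0.0, 1.0]]}
{'time_s': 0.1, 'qpos': array([ 1.21289453e+00,  3.59452477e-01,  1.51132860e+00,  2.58346433e-05,
        1.27250666e+00, -1.15050608e-01]), 'joint_velocities': array([-0.00064661, -0.00281425, -0.0034951 , -0.00167308,  0.00067307,
       -0.00020943]), 'joint_torque': array([-7.93643926e-05, -5.16352558e+01, -2.71404773e+01,  6.77094888e-02,
        2.75300816e-02, -5.54699761e-05]), 'tcp_pos': array([144.04038102, 581.8339332 , 238.88035217]), 'tool_rot': array([ 1.21131161e-01,  9.92636149e-01, -8.21061150e-04, -2.10560527e-04]), 'wrist_force': array([ 0.44294928, -0.14064214,  0.41263525]), 'moment': array([-0.00079595, -0.02278119,  0.00179454]), 'grasp_force': 0.0, 'grip_width': 87.6138856238649}
```

View pics/scene0.png

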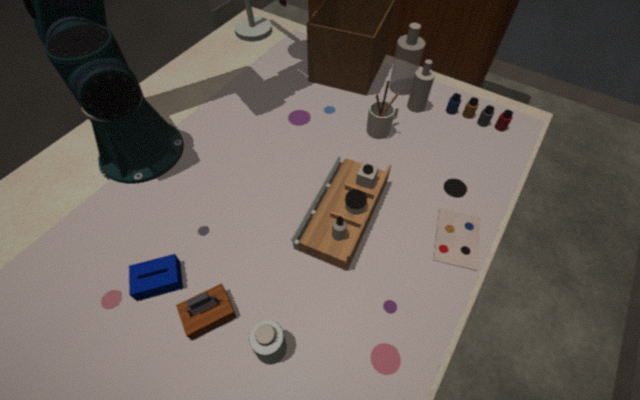

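View pics/top0.png

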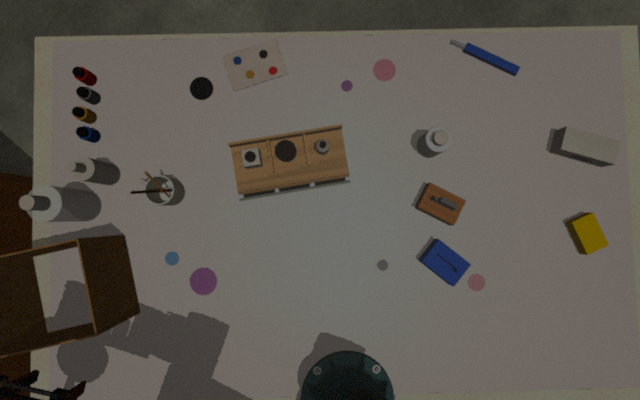

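The scene view shows the slots and lip facing the robot, with the tall thin dropper at scene (340,228) and top (321,146), in the rack's right (-y) bay. The jar is at top (286,151) and the tin at (251,156).

Stand-shaped candidates in the top view are brown (441,203), blue (444,261), yellow (588,233) and white-grey (585,146). The brown one holding the grey holder fits the description. I'll confirm that in an enlarged crop.

```bash
cat > h.py <<'E'
import numpy as np,cv2
from cell import env,cams
def ray(n,uv):
    c=cams.calibration(n);K=np.array(c["intrinsics"]);V=np.array(c["view"])
    p=np.linalg.inv(K)@np.array([uv[0],uv[1],1.]);d=V[:3,:3].T@(p*[1,-1,-1]);o=-V[:3,:3].T@V[:3,3]
    return o,d/np.linalg.norm(d)
def plane(n,uv,z):
    o,d=ray(n,uv);return (o+d*(z-o[2])/d[2])[:2]
def proj(n,P):
    c=cams.calibration(n);K=np.array(c["intrinsics"]);V=np.array(c["view"])
    q=(V[:3,:3]@np.asarray(P,float)+V[:3,3])*[1,-1,-1];q=K@q;return q[:2]/q[2]
E
python3 - <<'E'
from h import *
t=np.load("pics/top.npy");s=np.load("pics/scene.npy")
print({k:v for k,v in cams.calibration("top").items() if k not in("intrinsics","view")})
f=lambda im,x,y,w,h,k:cv2.resize(im[y:y+h,x:x+w],None,fx=k,fy=k,interpolation=cv2.INTER_CUBIC)
g=lambda im:np.clip(im.astype(float)*1.6,0,255).astype(np.uint8)[:,:,::-1]
A=np.hstack([f(t,225,118,132,90,3),f(t,405,170,70,66,4)[:270]]) if 0 else None
c=np.zeros((590,800,3),np.uint8)
def put(a,x,y): a=a[:590-y,:800-x];c[y:y+a.shape[0],x:x+a.shape[1]]=a
put(f(g(t),225,115,132,90,3),0,0);put(f(g(t),408,175,66,54,6),400,0)
put(f(g(s),290,150,110,120,2.6),0,275);put(f(g(s),170,280,75,62,5),400,275)
cv2.imwrite("pics/crop1.png",c)
for n,im,box in(("top",t,(405,170,475,235)),("scene",s,(165,275,250,345)),("top",t,(220,115,360,205))):
    hsv=cv2.cvtColor(im,cv2.COLOR_RGB2HSV)
    m=cv2.inRange(hsv,(3,70,40),(22,255,255));x0,y0,x1,y1=box
    mm=np.zeros_like(m);mm[y0:y1,x0:x1]=m[y0:y1,x0:x1]
    cs=max(cv2.findContours(mm,0,2)[0],key=cv2.contourArea)
    print(n,cv2.contourArea(cs),cv2.minAreaRect(cs))
    h=cv2.approxPolyDP(cv2.convexHull(cs),3,True)[:,0]
    print(h.tolist())
    for z in (40,45): print(z,[plane(n,p,z).round().tolist() for p in h])
E
```

```text
{}
top 1170.0 ((440.10003662109375, 203.3000030517578), (43.37971878051758, 29.068883895874023), 26.56505012512207)
[[426, 184], [434, 184], [465, 200], [454, 224], [416, 207]]
40 [[531.0, -208.0], [531.0, -228.0], [489.0, -304.0], [430.0, -274.0], [475.0, -181.0]]
45 [[531.0, -206.0], [531.0, -226.0], [489.0, -302.0], [430.0, -272.0], [474.0, -180.0]]
scene 1681.5 ((205.00003051757812, 311.5000305175781), (38.460365295410156, 55.007266998291016), 63.43495178222656)
[[235, 317], [191, 339], [185, 333], [176, 305], [221, 284]]
40 [[549.0, -224.0], [505.0, -305.0], [487.0, -303.0], [431.0, -272.0], [478.0, -186.0]]
45 [[551.0, -225.0], [507.0, -305.0], [489.0, -303.0], [433.0, -272.0], [481.0, -187.0]]
top 5877.0 ((288.8108215332031, 159.86485290527344), (54.25166702270508, 114.75049591064453), 80.53767395019531)
[[341, 124], [347, 176], [239, 194], [228, 143]]
40 [[687.0, 0.0], [556.0, -11.0], [517.0, 259.0], [645.0, 284.0]]
45 [[686.0, 1.0], [555.0, -11.0], [517.0, 258.0], [644.0, 283.0]]
```

View pics/crop1.png

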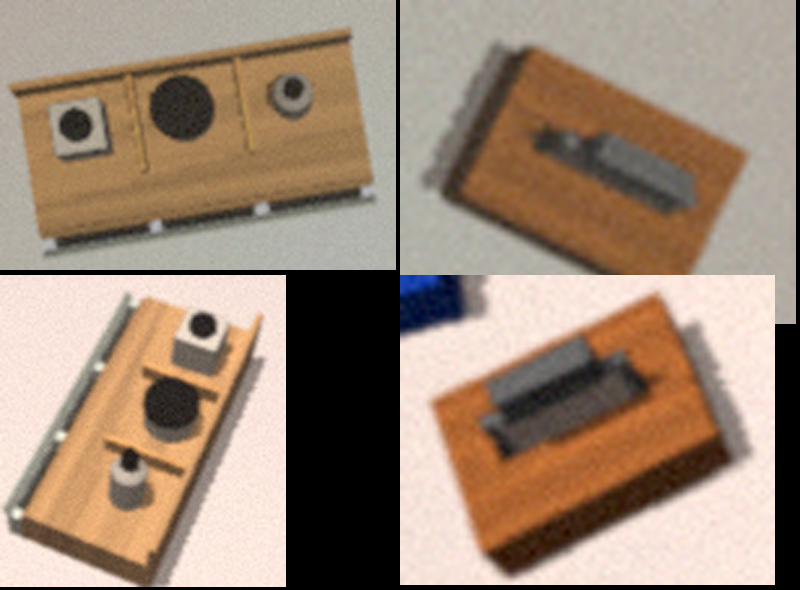

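The crop confirms it: the brown block (top right and bottom right panels) holds the grey holder. The dropper is in the bay at the rack's right end, between cross walls at about top (312,185) and (347,179). Next I'll measure the white cross walls and the holder head in both views.

Run:
```python
from h import *
t=np.load("pics/top.npy");s=np.load("pics/scene.npy")
def tri(a,b):
    o1,d1=ray("top",a);o2,d2=ray("scene",b)
    k=np.linalg.lstsq(np.c_[d1,-d2],o2-o1,rcond=None)[0];p=o1+d1*k[0];q=o2+d2*k[1]
    return (p+q)/2,np.linalg.norm(p-q)
def blobs(im,m,amin,amax):
    n,l,st,ce=cv2.connectedComponentsWithStats(m)
    return [(ce[i].round(1).tolist(),int(st[i,4])) for i in range(1,n) if amin<=st[i,4]<=amax]
# cross wall tops: locally bright, near predicted points
def refine(im,uv,r):
    x,y=map(int,np.round(uv));g=im[y-r:y+r+1,x-r:x+r+1].astype(float)
    w=g[:,:,2].copy(); w=np.clip(w-np.percentile(w,75),0,None)
    yy,xx=np.mgrid[y-r:y+r+1,x-r:x+r+1];return np.array([(w*xx).sum(),(w*yy).sum()])/w.sum()
T0=[(241.7,196),(277,190.3),(312,185),(347.3,178.7)]
print("z=34 from top:")
from_top=[]
for p in T0:
    P=plane("top",p,34);from_top.append(P);print(p,P.round(1),"scene px",proj("scene",[*P,34]).round(1))
# holder greys
for n,im,(x0,y0,x1,y1) in(("top",t,(424,190,460,214)),("scene",s,(184,285,226,320))):
    h=cv2.cvtColor(im,cv2.COLOR_RGB2HSV)[y0:y1,x0:x1]
    m=((h[:,:,1]<70)).astype(np.uint8)
    print(n);print("\n".join("".join(f"{v:4d}" if k else "   ." for v,k in zip(a,b)) for a,b in zip(h[:,:,2],m)))
sc=cv2.resize(s[150:270,285:400],None,fx=5,fy=5,interpolation=cv2.INTER_CUBIC)
sc=np.clip(sc*1.6,0,255).astype(np.uint8)
for P in from_top:
    u=proj("scene",[*P,34]);cv2.circle(sc,tuple(int(v) for v in ((u-[285,150])*5+2)),4,(255,0,0),1)
tp=cv2.resize(t[115:205,225:357],None,fx=6,fy=6,interpolation=cv2.INTER_CUBIC)
cv2.imwrite("pics/c2.png",sc[:,:,::-1])
```

```text
z=34 from top:
(241.7, 196) [512.3 253.1] scene px [340.1 161. ]
(277, 190.3) [524.5 164.7] scene px [326.5 185.1]
(312, 185) [535.9  76.8] scene px [311.3 211.2]
(347.3, 178.7) [549.7 -12.2] scene px [295.1 241. ]
top
   .   .   .   .   .   .   .   .   .   .   .   .   .   .   .   .   .   .   .   .   .   . 102 108 113 112 111 112 111 109 110 113 113 112 112 112
   .   .   .   .   .   .   .   .   .   .   .   .   .   .   .   .   .   .   .   .   .   .   .   . 103 109 110 111 110 109 111 113 114 113 112 111
   .   .   .   .   .   .   .   .   .   .   .   .   .   .   .   .   .   .   .   .   .   .   .   .   .   . 103 104 109 114 112 113 114 110 109 112
   .   .   .   .   .   .   .   .   .   .   .   .   .   .   .   .   .   .   .   .   .   .   .   .   .   .   .   . 103 111 114 114 113 109 113 112
   .   .   .   .   .   .   .   .   .   .   .   .   .   .   .   .   .   .   .   .   .   .   .   .   .   .   .   .   .   . 101 106 113 113 109 112
   .   .   .   .   .   .   .   .   .   .   .   .   .   .   .   .   .   .   .   .   .   .   .   .   .   .   .   .   .   .   .   . 102 106 111 113
   .   .   
[... 7819 characters left out ...]
   .   .   .   .   .   .
   .   .   .   .   .   .   .   .   .   .   .   .   .   .   .   .   .   .   .   .   .   .   .   .   .   .   .   .   .   .   .   .   .   .   .   .   .   .   .   .   .   .
   .   .   .   .   .   .   .   .   .   .   .   .   .   .   .   .   .   .   .   .   .   .   .   .   .   .   .   .   .   .   .   .   .   .   .   .   .   .   .   .   .   .
   .   .   .   .   .   .   .   .   .   .   .   .   .   .   .   .   .   .   .   .   .   .   .   .   .   .   .   .   .   .   .   .   .   .   .   .   .   .   .   .   .   .
   .   .   .   .   .   .   .   .   .   .   .   .   .   .   .   .   .   .   .   .   .   .   .   .   .   .   .   .   .   .   .   .   .   .   .   .   .   .   .   .   .   .
```

View pics/c2.png

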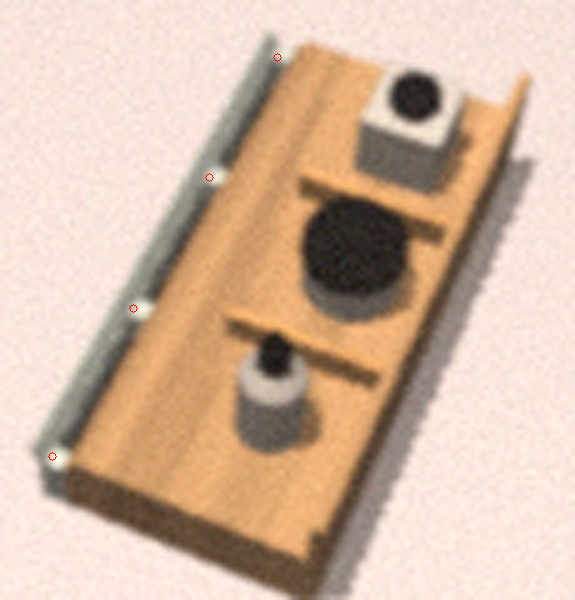

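Run:
```python
from h import *
t=np.load("pics/top.npy");s=np.load("pics/scene.npy")
def tri(a,b):
    o1,d1=ray("top",a);o2,d2=ray("scene",b)
    k=np.linalg.lstsq(np.c_[d1,-d2],o2-o1,rcond=None)[0];p=o1+d1*k[0];q=o2+d2*k[1]
    return (p+q)/2,np.linalg.norm(p-q)
for n in("top","scene"): print(n,ray(n,(320,200))[0].round())
C={}
for n,im,(x0,y0,x1,y1) in(("top",t,(438,190,460,211)),("scene",s,(184,292,209,306))):
    h=cv2.cvtColor(im,cv2.COLOR_RGB2HSV)
    m=np.zeros(h.shape[:2],np.uint8);hh=h[y0:y1,x0:x1]
    m[y0:y1,x0:x1]=(hh[...,1]<75)&(hh[...,2]>=52)&(hh[...,2]<80)
    k,l,st,ce=cv2.connectedComponentsWithStats(m,connectivity=4);i=1+st[1:,4].argmax()
    pts=np.argwhere(l==i)[:,::-1].astype(np.float32);r=cv2.minAreaRect(pts)
    C[n]=ce[i];w=np.array([plane(n,p,95) for p in pts]);e,v=np.linalg.eigh(np.cov(w.T))
    print(n,ce[i].round(1),st[i,4],"ctr z95",w.mean(0).round(1),"len,wid",np.sqrt(12*e[::-1]).round(1),"dir deg",np.degrees(np.arctan2(v[1,1],v[0,1])).round(1)%180)
print("head tri",tri(C["top"],C["scene"]))
T=[(277,190.3),(312,185),(347.3,178.7)];S=[(328.4,185.3),(313.7,211.5),(296.9,241.7)]
for a,b in zip(T,S):print("wall",plane("top",a,34).round(1),plane("scene",b,34).round(1),tri(a,b)[0].round(1))
# rack deck corners / dropper nozzle check
print("dropper top", plane("top",(321,146),115).round(), plane("scene",(340,221),123).round())
```

```text
top [ 452.   65. 1028.]
scene [ 811. -325.  780.]
top [449.  202.7] 83 ctr z95 [ 481.6 -245.3] len,wid [40.2 11.9] dir deg 59.4
scene [197.6 298.6] 100 ctr z95 [ 485.  -243.8] len,wid [38.3 10. ] dir deg 61.3
head tri (array([ 482.69354327, -244.72089318,   92.83035889]), np.float64(3.354003265530738))
wall [524.5 164.7] [529.  166.7] [526.5 166.4  31.9]
wall [535.9  76.8] [541.2  79.3] [538.3  78.6  31.6]
wall [549.7 -12.2] [554.2 -11.4] [551.5 -11.2  30.3]
dropper top [619.  53.] [633.  41.]
```

```bash
cat >> h.py <<'E'
from scipy.spatial.transform import Rotation as R
def quat(deg):  # tool down, tool y along heading deg
    a=np.radians(deg);y=np.array([np.cos(a),np.sin(a),0]);z=np.array([0,0,-1.]);x=np.cross(y,z)
    return R.from_matrix(np.c_[x,y,z]).as_quat()
def st():
    o=env.get_obs();print(round(o["time_s"],2),o["tcp_pos"].round(1),"F",o["wrist_force"].round(1),"M",o["moment"].round(2),"w",round(o["grip_width"],1),"g",round(o["grasp_force"],1));return o
E
python3 - <<'E'
from h import *
for d in(-28.5,151.5):
  for p,dd in(((483,-244.5,190),d),((545.2,33,190),d+36.6)):
    q=env.inverse_kinematics(p,quat(dd));print(d,None if q is None else np.round(q,2))
d=151.5
qs=env.inverse_kinematics((483,-244.5,190),quat(d))
if qs is None or abs(qs[5])>2.3: d=-28.5
print("use",d)
env.move_pose((483,-244.5,190),quat(d));st()
env.move_straight((483,-244.5,81),vel=100);st()
env.grab(30);st()
E
```

```text
-28.5 [-0.6   0.33  1.7  -0.    1.12 -0.1 ]
-28.5 [-0.07  0.33  1.69 -0.    1.12 -0.21]
151.5 None
151.5 [-0.07  0.33  1.69 -0.    1.12  2.93]
use -28.5
3.23 [ 483.3 -243.9  190. ] F [-0.2  0.2 -0.6] M [-0.08  0.07 -0.03] w 87.8 g 0.0
4.47 [ 483.5 -244.8   81.5] F [-0.3  0.2  0. ] M [-0.03  0.1   0.07] w 87.9 g 0.0
5.62 [ 482.9 -244.4   80.9] F [-0.5  0.1 -0.7] M [-0.03  0.12  0.04] w 12.1 g 30.0
```

Run:
```python
from h import *
env.move_straight((483,-244.5,190),vel=120);st()
env.move_pose((545.2,33,190),quat(8.1));st()
env.move_straight((545.2,33,125),vel=100);st()
t=cams.snapshot("top");s=cams.snapshot("scene");np.save("pics/t2.npy",t);np.save("pics/s2.npy",s)
g=lambda im:np.clip(im*1.6,0,255).astype(np.uint8)[:,:,::-1]
a=cv2.resize(g(s)[140:280,270:400],None,fx=4,fy=4,interpolation=2);cv2.imwrite("pics/c3.png",a)
```

```text
6.68 [ 482.5 -244.1  189.3] F [-0.9 -0.5 -0.4] M [-0.12  0.1  -0.08] w 11.9 g 30.0
7.78 [545.2  32.1 189.8] F [ 0.5 -0.5 -1. ] M [-0.05  0.06  0.04] w 11.8 g 30.0
8.58 [545.6  32.7 125.3] F [-0.5 -0.1 -0.9] M [-0.05  0.06  0.04] w 11.8 g 30.0
```

View pics/c3.png

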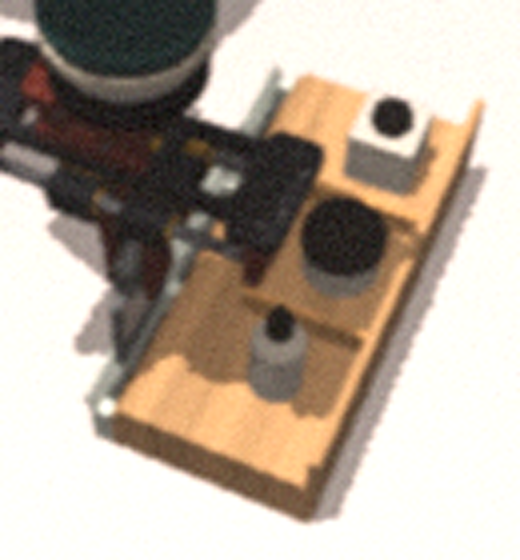

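The crop shows the held plate hanging just in front of the deck edge at about crop (125,330), with the dropper, at (277,355), clear of the gripper. Next I'll lower it in small steps and watch the force.

Run:
```python
from h import *
F0=env.get_obs()["wrist_force"]
for z in (112,105,100,96,92,88,85):
    env.move_straight((545.2,33,z),vel=40);o=st()
    if np.linalg.norm(o["wrist_force"]-F0)>8: print("stop");break
```

```text
9.16 [544.9  33.1 111.6] F [ 1.4 -0.4 -0.5] M [-0.05  0.03  0.03] w 11.5 g 30.0
9.48 [544.9  33.  104.7] F [-0.1  0.7  0.2] M [ 0.    0.08 -0.04] w 11.8 g 30.0
9.76 [545.   33.   99.7] F [ 0.7 -0.1 -0.6] M [-0.02  0.02 -0.01] w 11.6 g 30.0
10.01 [545.   33.   95.7] F [-0.4  0.1 -0.7] M [-0.05  0.07  0.02] w 11.9 g 30.0
10.26 [545.   33.   91.7] F [ 0.  -0.9 -0.8] M [-0.1   0.05  0.02] w 11.9 g 30.0
10.51 [544.9  33.   87.7] F [-0.8  1.  -1. ] M [-0.06  0.03 -0.01] w 11.9 g 30.0
10.76 [545.   33.   84.8] F [0.3 0.1 0.4] M [-0.04  0.09  0.01] w 12.0 g 30.0
```

Run:
```python
from h import *
F0=env.get_obs()["wrist_force"]
for z in (83,81.5,80,78.5,77,76,75,74):
    env.move_straight((545.2,33,z),vel=15);env.wait(.15);o=st()
    if np.linalg.norm(o["wrist_force"]-F0)>16: print("stop");break
```

```text
11.19 [545.2  33.   83. ] F [-0.6  0.1 -0.8] M [-0.09  0.07 -0.03] w 12.0 g 30.0
11.59 [545.5  33.   81.7] F [ 0.2 -0.1  0.5] M [-0.04 -0.04  0.02] w 12.0 g 30.0
11.99 [545.5  33.   80.1] F [ 0.8 -0.7  2.4] M [-0.03 -0.11  0.03] w 11.9 g 30.0
12.39 [545.5  33.   78.6] F [ 2.  -0.3  4.9] M [-0.04 -0.06 -0.02] w 11.5 g 30.0
12.79 [545.5  33.   77.2] F [1.5 0.2 5.6] M [-0.09 -0.12 -0.  ] w 11.6 g 30.0
13.19 [545.5  33.   76.3] F [ 0.4 -0.3  6.5] M [-0.01 -0.07 -0.01] w 12.0 g 30.0
13.59 [545.5  33.   75.8] F [-0.8  1.2 12. ] M [-0.01  0.21  0.03] w 11.9 g 30.0
13.99 [545.7  33.   75.7] F [-2.2  0.1 20.5] M [-0.    0.69 -0.06] w 11.8 g 30.0
stop
```

The force rises like the spring's, from 2 to about 7 N, and then hits a solid stop at the height expected for home. I'll ease off to a moderate push and take one last look.

Run:
```python
from h import *
env.move_straight((545.2,33,74.8),vel=15);env.wait(.5);st()
s=cams.snapshot("scene")
cv2.imwrite("pics/c4.png",cv2.resize(np.clip(s*1.6,0,255).astype(np.uint8)[140:280,270:400,::-1],None,fx=4,fy=4,interpolation=2))
```

```text
14.74 [545.6  33.   75.8] F [-1.9  1.  13.3] M [-0.01  0.3   0.07] w 12.1 g 30.0
```

View pics/c4.png

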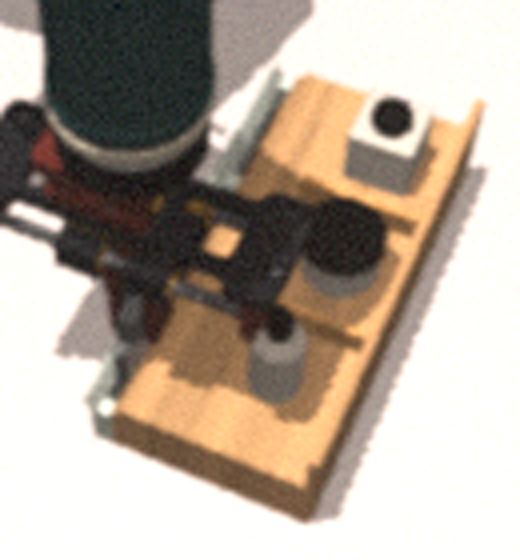

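The last picture shows the holder in the slot behind the lip at about crop (125,350), with the dropper (277,355), jar and tin undisturbed. I'm handing the job in.

```bash
python3 -c "
from cell import env
print(env.job_done())"
```

```text
the job is handed in; nothing more can be done
None
```

I handed the job in with the holder gripped and pressed to its solid stop (about 13 N) in the dropper bottle's bay, the rack's right one, at about 15 s; nothing in the last picture looked moved, and the hand-in returned no verdict.

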